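# Clamp the mill jar and start the mill past its lock tab

## Robot

A 6-joint arm with a two-finger parallel gripper is mounted at the origin on a cart in front of the work surface, level with it; the furniture and walls round the work are solid. World frame = base frame: x ahead of the robot, y to its left, z up, the work surface at z = 0. Lengths are in m, angles in rad, forces in N, time in s.
With the tool pointing down it reaches from about 0.375 to 0.975 m from the base axis. Payload 3.8 kg.
Tool frame: the origin (TCP) lies at the very end of the fingers, on their centre line; the grasp point (between the pads) lies 19 mm behind it; z points along the fingers, y is the line along which they close (so a half turn about z gives the same grasp; the last joint's range is limited). The gripper opens to 85 mm and grips with 20 to 120 N. Pads are 22 mm wide; open, the fingers measure 114 mm over their backs; the gripper's body (76 mm by 85 mm) begins 54 mm behind the grasp point. The pads swing forward as they close: fully open they stand 13 mm farther back than shut.
Start: joints at [-1.238, 0.264, 1.604, -0, 1.274, -0.037], TCP at [0.244, -0.629, 0.231] pointing down, gripper open.
Joint ranges: [-2.63, 2.63], [-0.94, 2.18], [0.31, 2.57], [-1.31, 4.45], [0, 2.66], [-2.55, 2.55]. Speed limits (rad/s): [2.57, 2.57, 3.14, 3.14, 3.14, 3.14].

## Interface

Orientations are given as a rotation vector (axis times angle).
In Python, from workcell import * gives the robot as it stands.
- The arm moves only by the shell command python3 -m crank 'ROWS' [OPENING] [FORCE]. ROWS is JSON, a list that holds one entry, the list of rows, each a list of 6 numbers: the shift along the tool's x, y, z in cm, then the turn, a rotation vector about the tool's x, y, z in rad. In form: [[[dx, dy, dz, ax, ay, az], ...]]. A call has 1 to 8 rows; each row shifts and turns the commanded pose from where the row before left it, along the tool's axes as they then stand; what a row does not reach is not made up. A row lasts 1/12 s, in which the tool goes at most 41.7 mm and 7.16 degrees, less where a joint would pass 70% of its speed; a pose out of reach is approached as far as the arm can. A call with a gripper value outside its range is refused whole. OPENING is the finger opening in cm, from 0 to 8.54, set as the call begins (- or left out, the last holds). The fingers move at their own pace and stop on an object; FORCE is the grip in N (left out, the last holds). Time passes only in rows, so rows that do not move let the fingers close. It gives the time, the measured TCP pose, the force, the opening and the grip force at its end, in the units of the state.
- read_state(): the state, without advancing time (a new reading comes with each control period).
- read_camera(name): name is "side" or "top"; returns the picture (420x560x3 uint8, blue, green, red); there is no depth.
- camera_model(name): a dict with "camera_matrix" (3x3 intrinsics, pixels), "R" (3x3) and "t" (3): a world point X has camera coordinates R X + t. Camera axes: x right, y down, z forward; pixel columns grow to the right and rows downward; lengths in m; the calibration is good to about 2 mm. A picture is of the moment at which its call begins. camera_model takes no time and is no camera call.
- finish_job(): hands the job in; it is judged then, once.
The state is a dict: "time": time; "q": joint angles; "joint_vel": joint speeds; "joint_torque": joint torques, N m; "tool_pos": TCP position; "tcp_rot": TCP orientation; "wrist_force": force on the tool from outside, world axes, zero at the start; "torque": the same for the moment, N m; "width": opening from 0.0 (shut) to 1.0 (fully open); "grip_force": force on a finger pad.
Only numpy, scipy, OpenCV 4.12 (cv2) and the standard library are available. Lean on these libraries where they do the work, as an engineer would, in place of code of your own. Each camera call takes 0.05 s, during which the arm holds its last target. There are 200 camera calls.

## Task

Clamp the mill jar: crank the handwheel on the jar clamp clockwise (seen from above) until its black handle stands over the red mark. Then, on the start box, slide the yellow lock tab fully aside to the left so that it uncovers the green button, and press the button fully down for a moment and let go. Leave the wash bottle, the beaker and the steel bowl standing where they are.

Things in the scene. Friction and masses are not known exactly. Their poses are not given: they have to be found in the camera images.
- jar_clamp: Fixed grey jar clamp, base 130 x 150 mm, bridge top 71 mm high, with a flat steel jar under it and a horizontal handwheel (108 mm across, rim top 93 mm high) on top. Origin: centre of its underside, on the wheel's axis; z up, -x is its front; the red mark is at its right, -y, side.
- wheel_centre (a point): Point on the vertical axis of the handwheel, 115 mm above the worktop (the grip height of the crank handle); the hub itself ends at 99 mm.
- red_mark (a point): The red mark is a red tongue 10 mm wide at the right-hand (-y of the clamp) edge of the dial under the wheel, 54 to 76 mm from the wheel's axis. This point lies in line with it, where the middle of the crank handle (point crank_grip) must come: 46 mm from the axis, 115 mm above the worktop.
- crank_grip (a point): Middle of the upright black crank handle, a round grip 20 mm thick and 44 mm tall (from 95 to 139 mm above the worktop), 46 mm from the wheel's axis. It spins freely about its own axis, so it can be carried round the wheel's axis without turning the hand.
- handwheel (a joint): Angle of the handwheel, rad; grows clockwise seen from above. At 3.0 the handle stands exactly over the red mark. It starts between 0 and 0.9, can turn from -0.1 to 4.2, stays where it is left and takes about 3 N at the handle. It also winds the clamp pad down.
- start_box: Fixed start box 160 mm wide, 118 mm deep. Origin: centre of its underside, z up, -x is its front, +y its left side (left as seen by someone facing its panel). Its blue panel slopes: it faces the front and upward, its outward normal leaning 32 degrees from vertical towards -x of the box; the panel's centre is 55 mm above the origin.
- button_top (a point): Centre of the top of the green push button, 28 mm across, 10 mm proud of the panel, in a black collar 36 mm across and 4 mm high. z of this frame is the panel's outward normal, x goes up the slope, y to the left.
- start_button (a joint): How far the button is pressed, m: 0 out, 0.006 fully down (springs back). It takes about 1 N to start and 5 N fully down.
- tab_fin (a point): Top centre of the upright fin of the yellow lock tab. Fin: 10 mm thick (along y), 30 mm long (x), 25 mm high above the tab's plate. The plate (46 x 40 x 4 mm, its top 18 mm out from the panel) covers the button, between two rails 20 mm high. Frame as at the button: z outward normal, x up the slope, y to the left, the way the tab slides.
- lock_tab (a joint): How far the lock tab is slid aside to the left (+y of the box), m: 0 covers the button, 0.055 fully aside at its stop. It starts between 0 and 0.005, stays where it is left and takes about 1.5 N to slide.
- wash_bottle: Loose white wash bottle with red cap, 68 mm wide, 199 mm tall, origin at the centre of its underside. Bystander.
- beaker: Loose clear beaker, 53 mm across, 65 mm tall, origin at the centre of its underside. Bystander.
- steel_bowl: Loose steel bowl, 95 mm across, 39 mm tall, origin at the centre of its underside. Bystander.
- shield_lip (a point): Middle of the edge of the lip of the clear splash shield. The shield stands 64 mm out from the panel along its normal, 44 mm up the slope from the line on which button and tab lie; the lip at its end reaches back to 22 mm from that line. It blocks a tool coming straight down: come tilted, along the normal or up to some 8 degrees steeper. z outward normal, x up the slope.
- clamp_stand: Room furniture, never moves: retort stand left of the work. Its thin upright rod, 730 mm tall, stands 60 mm to the right (-y) of and level in x with this point on the worktop at about x 0.59, y 0.04; a clamp arm 490 mm above the worktop sticks out from the rod over the bench to about x 0.35, y 0. Keep the arm clear of it: pass well above (over 0.6 m) or stay right of it.

How it is judged:
By the outcome, as a careful person would: the job done as asked, in the order asked, and still so for the second after the job is handed in, with the robot touching nothing.
It also fails if it takes over 64 s, if anything falls off the work surface, if the arm or the gripper's body presses on something with over 40 N, if the wrist force passes 120 N, or if a joint passes its speed limit or range.

## Working session

There is one attempt and no reset: what is moved stays moved. The work goes in short steps, Python scripts to look and compute and a shell command to move; the robot and the scene stay as the last step left them, time stands still between calls to the robot, and variables do not carry over. Pictures are saved under pics/ and viewed, at most 10 in all, crops included, and the job is handed in when it is done.

```bash
ls; mkdir -p pics
python3 - <<'E'
from workcell import *
import cv2
for n in("side","top"):
    cv2.imwrite(f"pics/{n}0.png",read_camera(n)); m=camera_model(n); print(n,m)
s=read_state();print(s)
E
```

```text
pics
side {'camera_matrix': array([[387.42633166,   0.        , 288.20162686],
       [  0.        , 387.42633166, 209.86736883],
       [  0.        ,   0.        ,   1.        ]]), 'R': array([[-0.99923694, -0.03904439, -0.00103521],
       [-0.01861224,  0.4992975 , -0.86623068],
       [ 0.03433832, -0.86555043, -0.49964321]]), 't': array([0.50963071, 0.21797846, 0.8082347 ])}
top {'camera_matrix': array([[532.41553548,   0.        , 279.0142321 ],
       [  0.        , 532.41553548, 208.01447126],
       [  0.        ,   0.        ,   1.        ]]), 'R': array([[-0.02842326, -0.99951241,  0.01292546],
       [-0.99789708,  0.02761901, -0.05863962],
       [ 0.05825404, -0.01456501, -0.99819554]]), 't': array([-0.23670962,  0.5052671 ,  1.63076004])}
{'time': 0.1, 'q': array([-1.23787352e+00,  2.64706354e-01,  1.60523101e+00, -3.58833257e-06,
        1.27372321e+00, -3.68764387e-02]), 'joint_vel': array([ 0.00110817, -0.00226933, -0.00244207, -0.00048915,  0.00060629,
        0.00061548]), 'joint_torque': array([ 5.51606827e-04, -5.16706252e+01, -3.68588841e+01, -5.16210332e-05,
        6.27391346e-03, -1.21253642e-06]), 'tool_pos': array([ 0.24375883, -0.62873707,  0.23007078]), 'tcp_rot': array([-3.08603301e+00, -5.77200803e-01,  4.84081050e-04]), 'wrist_force': array([ 0.46867779, -0.5917262 ,  0.33263419]), 'torque': array([0.02458154, 0.07526007, 0.02730838]), 'grip_force': 0.0, 'width': 0.9964531275356473}
```

View pics/side0.png

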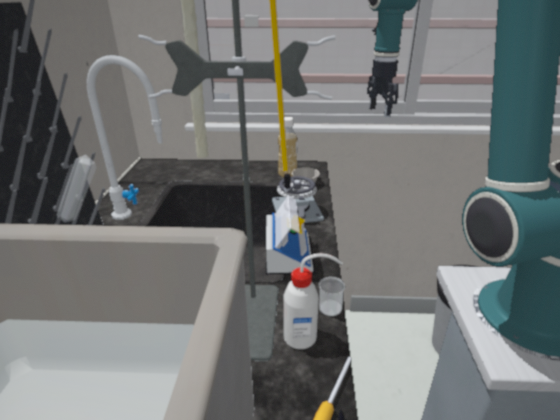

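View pics/top0.png

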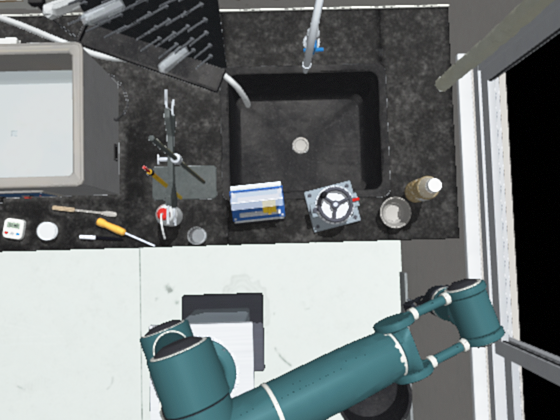

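The side view shows the start box at about (288,245), the clamp behind it at (297,195), and the wash bottle and beaker in front. In the top view the start box is at (257,203), the wheel at (335,205), the red mark at (356,200) and the bowl at (395,212). I'll enlarge both.

Run:
```python
import cv2
a=cv2.imread("pics/top0.png")[165:255,220:380]; cv2.imwrite("pics/topc.png",cv2.resize(a,None,fx=5,fy=5,interpolation=cv2.INTER_CUBIC))
a=cv2.imread("pics/side0.png")[160:280,250:350]; cv2.imwrite("pics/sidec.png",cv2.resize(a,None,fx=5,fy=5,interpolation=cv2.INTER_CUBIC))
```

```text
(no output)
```

View pics/topc.png

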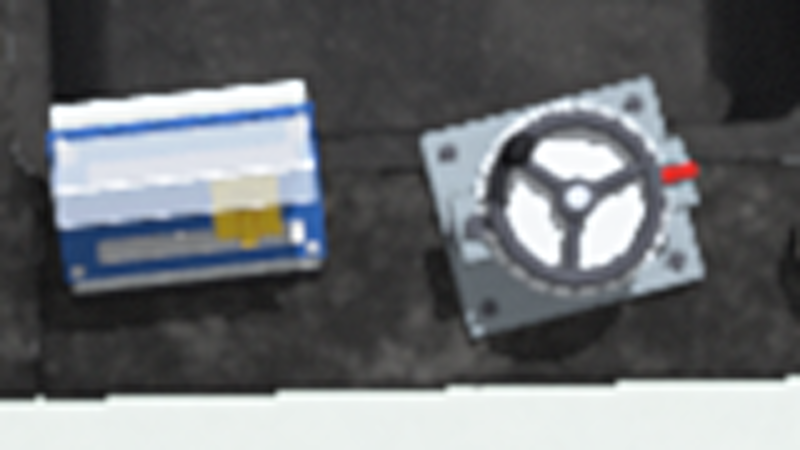

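View pics/sidec.png

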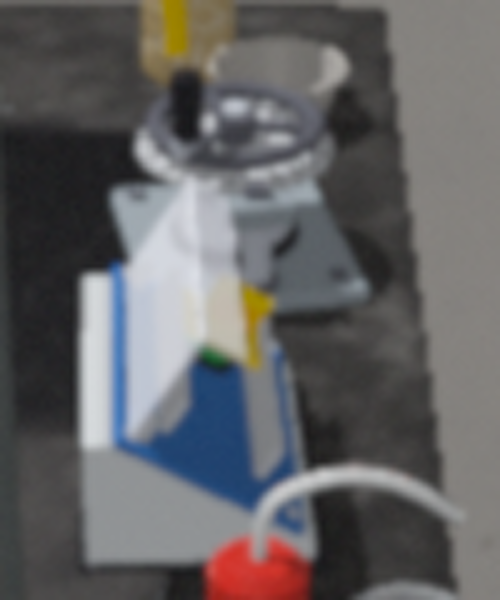

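The top crop shows the hub at (578,195), the handle at (517,150), the red mark running from (662,175) to (698,170), and the tab with its fin near (250,235). The side crop shows the handle top at (187,75), the hub at (236,110) and the fin near (257,315).

```bash
cat > h.py <<'E'
import numpy as np, cv2
from workcell import *
from scipy.spatial.transform import Rotation as R
def ray(n,px):
    m=camera_model(n);K=m["camera_matrix"];c=-m["R"].T@m["t"]
    d=m["R"].T@np.linalg.inv(K)@np.array([px[0],px[1],1.]);return c,d/np.linalg.norm(d)
def atz(n,px,z):
    c,d=ray(n,px);return c+d*(z-c[2])/d[2]
def tri(p,s):
    c1,d1=ray("top",p);c2,d2=ray("side",s)
    A=np.c_[d1,-d2];k=np.linalg.lstsq(A,c2-c1,rcond=None)[0]
    a=c1+k[0]*d1;b=c2+k[1]*d2;return (a+b)/2,np.linalg.norm(a-b)
def proj(n,X):
    m=camera_model(n);x=m["R"]@X+m["t"];x=m["camera_matrix"]@x;return x[:2]/x[2]
tc=lambda x,y:((x+.5)/5-.5+220,(y+.5)/5-.5+165)
sc=lambda x,y:((x+.5)/5-.5+250,(y+.5)/5-.5+160)
E
python3 - <<'E'
from h import *
np.set_printoptions(precision=4,suppress=True)
print("hub",atz("top",tc(578,195),.099),tri(tc(578,195),sc(236,110)))
h=atz("top",tc(578,195),.099)
print("handle",atz("top",tc(515,148),.125),tri(tc(512,145),sc(187,72)))
for p in[(665,175),(697,169)]:print("mark",atz("top",tc(*p),.073))
cl=[(421,132),(650,78),(706,275),(474,338)]
P=[atz("top",tc(*p),.012) for p in cl];print("clamp ctr",np.mean(P,0),P)
print("sidehub",[atz("side",sc(236,y),.099) for y in(105,110,118)])
print("fin",tri(tc(249,235),sc(258,310)))
for n,a,b in[("panel top L",(50,133),(120,262)),("front low L",(75,288),(300,530))]:print(n,tri(tc(*a),sc(*b)))
for n,a in[("pTR",(313,105)),("pTL",(50,133)),("backL",(48,108)),("backR",(305,82)),("fL",(75,290)),("fR",(322,268))]:
  print(n,[atz("top",tc(*a),z)[:2] for z in(.02,.055,.09)])
for n,p in[("bottle",(165,215,.199)),("beaker",(197,235,.065)),("bowl",(395,212,.039))]:print(n,atz("top",p[:2],p[2]))
E
```

```text
hub [ 0.502  -0.4153  0.099 ] (array([ 0.5015, -0.4155,  0.0972]), np.float64(0.0012486743916039834))
handle [ 0.5287 -0.3766  0.125 ] (array([ 0.5285, -0.3734,  0.1405]), np.float64(0.0013502094858199789))
mark [ 0.5143 -0.471   0.073 ]
mark [ 0.5173 -0.4904  0.073 ]
clamp ctr [ 0.5013 -0.4161  0.012 ] [array([ 0.5495, -0.3294,  0.012 ]), array([ 0.5794, -0.4733,  0.012 ]), array([ 0.4556, -0.5036,  0.012 ]), array([ 0.4207, -0.3583,  0.012 ])]
sidehub [array([ 0.501 , -0.4183,  0.099 ]), array([ 0.5009, -0.4116,  0.099 ]), array([ 0.5006, -0.401 ,  0.099 ])]
fin (array([ 0.4853, -0.221 ,  0.0796]), np.float64(0.0009357745907238829))
panel top L (array([ 0.5432, -0.1112,  0.1703]), np.float64(0.005268919978165455))
front low L (array([ 0.4611, -0.1133,  0.0251]), np.float64(0.00604981144590809))
pTR [array([ 0.5674, -0.2626]), array([ 0.5639, -0.2618]), array([ 0.5604, -0.261 ])]
pTL [array([ 0.5544, -0.0996]), array([ 0.5512, -0.1023]), array([ 0.548 , -0.1051])]
backL [array([ 0.57  , -0.0987]), array([ 0.5664, -0.1015]), array([ 0.5628, -0.1042])]
backR [array([ 0.5818, -0.258 ]), array([ 0.578 , -0.2574]), array([ 0.5742, -0.2567])]
fL [array([ 0.457 , -0.1128]), array([ 0.4559, -0.1152]), array([ 0.4547, -0.1176])]
fR [array([ 0.4663, -0.2652]), array([ 0.465 , -0.2644]), array([ 0.4636, -0.2636])]
bottle [0.4772 0.0648 0.199 ]
beaker [ 0.4216 -0.0029  0.065 ]
bowl [ 0.4751 -0.6047  0.039 ]
```

```bash
python3 -m crank '[[[0,0,0,0,0,0.123],[0,0,0,0,0,0.123],[0,0,0,0,0,0.123],[2.84,-2.53,0,0,0,0],[2.84,-2.53,0,0,0,0],[2.84,-2.53,0,0,0,0],[2.84,-2.53,0,0,0,0],[2.84,-2.53,0,0,0,0]]]' 8.5 30
python3 -m crank '[[[2.84,-2.53,0,0,0,0],[2.84,-2.53,0,0,0,0],[2.84,-2.53,0,0,0,0],[2.84,-2.53,0,0,0,0],[2.84,-2.53,0,0,0,0],[0,0,0,0,0,0],[0,0,0,0,0,0]]]'
```

```text
time: 0.77
tool_pos: [0.3865, -0.5012, 0.2306]
tcp_rot: [-3.141, -0.0, 0.001]
wrist_force: [1.5, -0.9, 0.7]
width: 0.996
grip_force: 0.0
time: 1.35
tool_pos: [0.5289, -0.3742, 0.2305]
tcp_rot: [-3.141, -0.007, 0.002]
wrist_force: [-0.8, -1.4, 0.2]
width: 0.994
grip_force: 0.0
```

```bash
python3 -m crank '[[[-0.1,0.15,3.5,0,0,0],[0,0,3.5,0,0,0],[0,0,3.4,0,0,0],[0,0,1,0,0,0],[0,0,1,0,0,0],[0,0,0,0,0,0]]]' 
python3 -m crank '[[[0,0,0,0,0,0],[0,0,0,0,0,0],[0,0,0,0,0,0],[0,0,0,0,0,0],[0,0,0,0,0,0],[0,0,0,0,0,0]]]' 1 25
python3 - <<'E'
from h import *
a=read_camera("top")[165:255,270:380]; b=read_camera("side")[130:230,250:350]
r=lambda i:cv2.resize(i,(400,400*i.shape[0]//i.shape[1]),interpolation=cv2.INTER_CUBIC)
a,b=r(a),r(b);c=np.zeros((400,800,3),np.uint8);c[:a.shape[0],:400]=a;c[:,400:]=b;cv2.imwrite("pics/g1.png",c)
E
```

```text
time: 1.85
tool_pos: [0.5251, -0.3777, 0.1054]
tcp_rot: [-3.14, 0.001, 0.004]
wrist_force: [0.2, 0.2, 0.6]
width: 0.998
grip_force: 0.0
time: 2.35
tool_pos: [0.5275, -0.379, 0.109]
tcp_rot: [3.139, 0.002, 0.003]
wrist_force: [-0.5, -3.1, 3.2]
width: 0.226
grip_force: 26.2
```

View pics/g1.png

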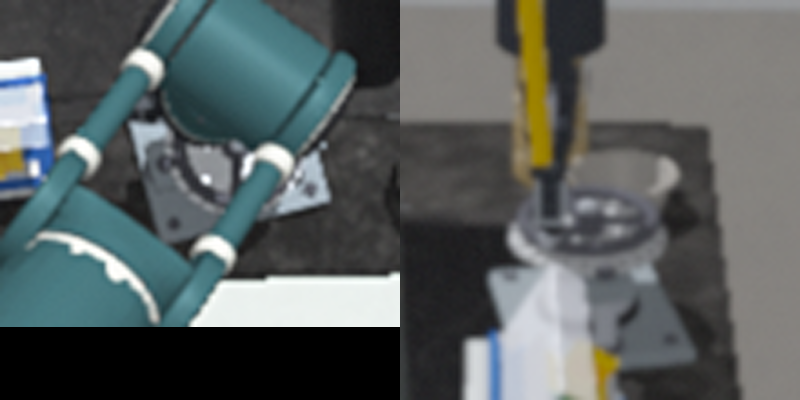

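The fingers hold the handle: the opening is 19 mm and the side view shows the pads on it at about (550,195). Next I'll work out the arc.

Run:
```python
import numpy as np
a=np.linspace(.95,-1.35,17);p=4.6*np.c_[np.cos(a),-np.sin(a)]
print(np.round(np.diff(p,axis=0),2).tolist())
```

```text
[[0.51, 0.42], [0.44, 0.49], [0.37, 0.55], [0.29, 0.6], [0.2, 0.63], [0.1, 0.65], [0.01, 0.66], [-0.08, 0.66], [-0.18, 0.64], [-0.27, 0.6], [-0.35, 0.56], [-0.43, 0.5], [-0.49, 0.44], [-0.55, 0.36], [-0.6, 0.28], [-0.63, 0.19]]
```

```bash
python3 -m crank '[[[0.51,0.42,0,0,0,0],[0.44,0.49,0,0,0,0],[0.37,0.55,0,0,0,0],[0.29,0.6,0,0,0,0],[0.2,0.63,0,0,0,0],[0.1,0.65,0,0,0,0],[0,0,0,0,0,0],[0,0,0,0,0,0]]]'; python3 -c "
from workcell import *
print(read_state()['wrist_force'],read_state()['torque'])"
```

```text
time: 3.12
tool_pos: [0.5479, -0.4115, 0.109]
tcp_rot: [3.14, 0.001, 0.006]
wrist_force: [2.7, -0.3, 5.5]
width: 0.224
grip_force: 26.3
[ 2.74619026 -0.2925555   5.53241886] [-0.01695457 -0.36444208  0.02239094]
```

```bash
python3 -m crank '[[[0.01,0.66,0,0,0,0],[-0.08,0.66,0,0,0,0],[-0.18,0.64,0,0,0,0],[-0.27,0.6,0,0,0,0],[-0.35,0.56,0,0,0,0],[-0.43,0.5,0,0,0,0],[0,0,0,0,0,0]]]'
python3 -m crank '[[[-0.49,0.44,0,0,0,0],[-0.55,0.36,0,0,0,0],[-0.6,0.28,0,0,0,0],[-0.63,0.19,0,0,0,0],[0,0,0,0,0,0],[0,0,0,0,0,0],[0,0,0,0,0,0]]]'
```

```text
time: 3.7
tool_pos: [0.5356, -0.4492, 0.109]
tcp_rot: [3.138, 0.0, 0.01]
wrist_force: [5.0, -3.2, 2.4]
width: 0.222
grip_force: 26.0
time: 4.28
tool_pos: [0.5117, -0.4625, 0.109]
tcp_rot: [3.137, 0.001, 0.006]
wrist_force: [2.2, -5.6, 1.9]
width: 0.225
grip_force: 26.1
```

```bash
python3 -m crank '[[[0,0,0,0,0,0],[0,0,0,0,0,0],[0,0,0,0,0,0],[0,0,-3,0,0,0],[0,0,-4,0,0,0],[0,0,-4,0,0,0],[0,0,-4,0,0,0]]]' 6
python3 -m crank '[[[-3.4,1.6,0,0,0,0],[-3.4,1.6,0,0,0,0],[-3.4,1.6,0,0,0,0],[-3.4,1.6,0,0,0,0],[-3.4,1.6,0,0,0,0],[0,0,0,0,0,0]]]'
python3 - <<'E'
from h import *
t=read_camera("top");cv2.imwrite("pics/t2.png",t)
a=t[165:235,220:380];cv2.imwrite("pics/t2c.png",cv2.resize(a,None,fx=5,fy=5,interpolation=cv2.INTER_CUBIC))
s=read_camera("side");cv2.imwrite("pics/s2.png",s)
a=s[165:275,260:330];cv2.imwrite("pics/s2c.png",cv2.resize(a,None,fx=5,fy=5,interpolation=cv2.INTER_CUBIC))
a=np.zeros((550,800,3),np.uint8)
E
python3 - <<'E'
import cv2,numpy as np
a=cv2.imread("pics/t2.png")[165:235,220:380];b=cv2.imread("pics/s2.png")[165:275,265:325]
c=np.zeros((550,800,3),np.uint8)
c[:217,:496]=cv2.resize(a,(496,217),interpolation=cv2.INTER_CUBIC)
a2=cv2.imread("pics/t2.png")[175:225,225:287]
c[220:550,:409]=cv2.resize(a2,(409,330),interpolation=cv2.INTER_CUBIC)
c[:,500:]=cv2.resize(b,(300,550),interpolation=cv2.INTER_CUBIC)
cv2.imwrite("pics/c2.png",c)
E
```

```text
time: 4.87
tool_pos: [0.5096, -0.4587, 0.2574]
tcp_rot: [-3.139, -0.002, 0.003]
wrist_force: [2.3, -1.0, 0.0]
width: 0.699
grip_force: 0.0
time: 5.37
tool_pos: [0.3344, -0.542, 0.2566]
tcp_rot: [-3.141, 0.006, 0.006]
wrist_force: [-0.1, 0.6, -0.1]
width: 0.705
grip_force: 0.0
```

View pics/c2.png

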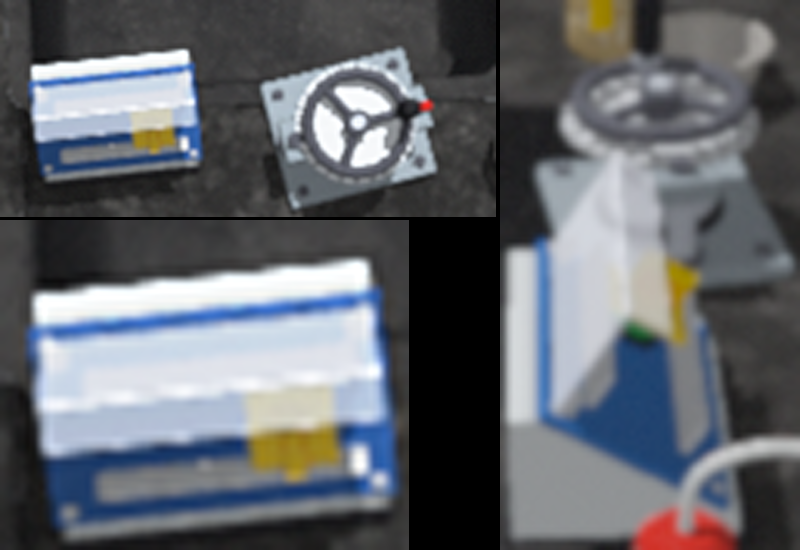

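View pics/t2c.png

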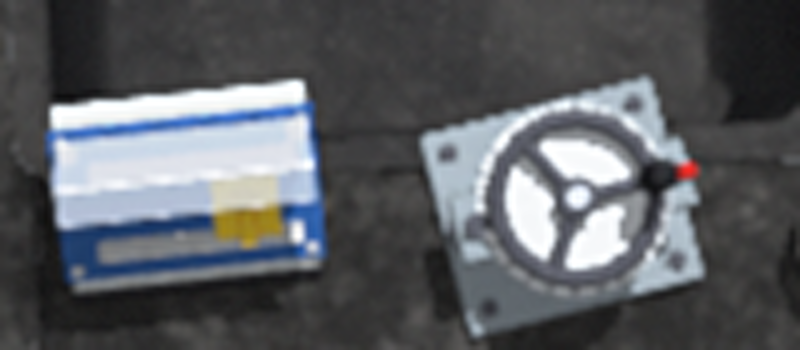

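In the crop the black handle at (660,172) sits right against the red tongue at (688,170), on the hub–mark line. Next I'll check the angle numerically and fit the box and tab pose.

```bash
cat > fit.py <<'E'
from h import *
from scipy.optimize import least_squares
np.set_printoptions(precision=4,suppress=True)
T=np.deg2rad(32);n=np.array([-np.sin(T),0,np.cos(T)]);u=np.array([np.cos(T),0,np.sin(T)])
tb=lambda x,y:(225+(x+.5)/6.6-.5,175+(y-220+.5)/6.6-.5)
sb=lambda x,y:(265+(x-500+.5)/5-.5,165+(y+.5)/5-.5)
def W(p,b):
    c,s=np.cos(p[2]),np.sin(p[2]);return np.array([p[0]+c*b[0]-s*b[1],p[1]+s*b[0]+c*b[1],b[2]])
P=lambda s,y,k:np.array([0,0,.055])+u*s+n*k+np.array([0,y,0])
def obs(p):
    x,y,a,s,yt,h=p
    return [("top",tb(297,480),P(s-.015,yt,.043),1),("side",sb(697,277),P(s-.015,yt,.043),1),
     ("top",tb(252,470),P(s-.02,yt+.023,.018),1),("top",tb(342,462),P(s-.02,yt-.023,.018),1),
     ("side",sb(683,343),P(s-.02,yt+.023,.016),1),
     ("top",tc(75,291),[-.059,.08,.018],1),("top",tc(322,270),[-.059,-.08,.018],1),
     ("top",tc(48,107),[.059,.08,h],1),("top",tc(304,81),[.059,-.08,h],1),
     ("side",sb(507,540),[.059,.08,0],1),("side",sb(503,250),[.059,.08,h],1),("side",sb(737,545),[-.059,.08,0],.5),
     ("top",tc(55,215),P(s+.022,.07,.064),.0)]
def f(p):
    return np.concatenate([w*(proj(c,W(p,b))-np.array(q)) for c,q,b,w in obs(p)])
r=least_squares(f,[.516,-.186,.075,-.015,-.035,.09],loss="soft_l1",f_scale=1)
p=r.x;print(p);print(f(p).reshape(-1,2).round(1).tolist())
print("fin top",W(p,P(p[3],p[4],.043)))
E
python3 fit.py
python3 - <<'E'
from h import *
h=np.array([.5017,-.4155])
a=lambda v:np.arctan2(v[1],v[0])
for p in [(655,176),(658,174),(661,172)]:
  v=atz("top",tc(*p),.12)[:2]-h;print(v,a(v))
for p in [(697,170),(688,171)]:
  v=atz("top",tc(*p),.073)[:2]-h;print("mark",v,a(v))
im=cv2.imread("pics/t2.png").astype(int);b,g,r=im[...,0],im[...,1],im[...,2]
i0=cv2.imread("pics/top0.png").astype(int)
for nm,i in(("new",im),("old",i0)):
  m=(i[...,2]>150)&(i[...,1]<110);m[:,:345]=0;m[:,375:]=0;m[:180]=0;m[:230]&=True;m[230:]=0
  y,x=np.nonzero(m);print(nm,len(x),x.mean(),y.mean())
  v=atz("top",(x.mean(),y.mean()),.073)[:2]-h;print(v,a(v))
k=(im.sum(2)<110);k[:,:345]=0;k[:,358:]=0;k[:192]=0;k[207:]=0
y,x=np.nonzero(k);print(len(x),x.mean(),y.mean());v=atz("top",(x.mean(),y.mean()),.12)[:2]-h;print(v,a(v))
E
```

```text
[ 0.5096 -0.1901  0.0285  0.0023 -0.0305  0.1645]
[[0.1, 0.2], [0.8, -0.1], [-0.9, -0.4], [0.8, -0.1], [-0.4, 0.2], [-0.2, 2.7], [2.2, 3.9], [-0.7, -3.7], [4.8, -1.6], [0.4, 1.7], [-1.1, 0.3], [2.0, 0.5], [0.0, 0.0]]
fin top [ 0.4896 -0.2212  0.0927]
[ 0.00883008 -0.04244623] -1.3656919464899095
[ 0.00994704 -0.04423502] -1.3496075903937075
[ 0.01106413 -0.04602401] -1.3348740852858751
mark [ 0.01503665 -0.07483263] -1.3724999004947815
mark [ 0.01458447 -0.0694088 ] -1.363685175117905
new 11 357.3636363636364 198.63636363636363
[ 0.01506226 -0.06991804] -1.3586117500209032
old 22 355.22727272727275 199.0
[ 0.01414658 -0.06346745] -1.3514863400297208
18 349.94444444444446 200.72222222222223
[ 0.00619713 -0.04044082] -1.4187398162710665
```

Handle and mark agree within about 0.01–0.02 rad. In the side view the white strip is the box's flat top, so I had labelled a corner wrongly; I'll fix that.

```bash
sed -i 's/("side",sb(503,250),\[.059,.08,h\],1)/("side",sb(507,420),[.059,.08,h],1),("side",sb(507,248),[.059,-.08,h],1),("side",sb(737,505),[-.059,.08,.018],.5)/' fit.py; python3 fit.py
```

```text
[ 0.5138 -0.1874  0.0726 -0.0036 -0.0328  0.0763]
[[0.5, -0.0], [0.4, 0.6], [-0.5, -0.3], [1.0, -0.6], [-0.3, 1.0], [-0.2, 2.4], [2.1, 1.4], [0.0, -0.7], [2.2, -0.8], [-0.1, 3.1], [-1.1, 0.8], [0.1, -0.6], [2.0, 1.5], [1.8, 0.5], [0.0, 0.0]]
fin top [ 0.4904 -0.222   0.0896]
```

```bash
python3 -m crank '[[[0,0,0,0,0,-0.073],[0,0,0,0,0.112,0],[0,0,0,0,0.112,0],[0,0,0,0,0.112,0],[0,0,0,0,0.112,0],[0,0,0,0,0.11,0],[0,0,0,0,0,0]]]' 4.5 25
cat >> h.py <<'E'
T=np.deg2rad(32);ps=.0726;Rz=R.from_euler("z",ps).as_matrix()
N=Rz@[-np.sin(T),0,np.cos(T)];U=Rz@[np.cos(T),0,np.sin(T)];Y=Rz@[0,1,0];FIN=np.array([.4904,-.222,.0896])
def go(t):
    s=read_state();M=R.from_rotvec(s["tcp_rot"]).as_matrix();Mt=np.c_[U,-Y,-N]
    print("shift cm",(M.T@(t-s["tool_pos"])*100).round(2),"turn",R.from_matrix(M.T@Mt).as_rotvec().round(3),"F",s["wrist_force"].round(1),"panel F",np.round([s["wrist_force"]@v for v in(U,Y,N)],1),
     "rel fin (U,Y,N)mm",[round(float((s["tool_pos"]-FIN)@v*1000),1) for v in(U,Y,N)])
E
python3 -c "
from h import *
go(FIN+.1*N-.003*U)"
```

```text
time: 6.05
tool_pos: [0.3387, -0.5384, 0.2541]
tcp_rot: [-2.993, -0.105, -0.861]
wrist_force: [-1.1, 0.6, -0.5]
width: 0.525
grip_force: 0.0
shift cm [  5.62 -30.43  13.32] turn [-0.004 -0.002 -0.004] F [-1.1  0.6 -0.5] panel F [-1.2  0.6  0.1] rel fin (U,Y,N)mm [-60.6, -304.6, 231.8]
```

```bash
python3 -m crank '[[[0.7,-3.8,0,0,0,0],[0.7,-3.8,0,0,0,0],[0.7,-3.8,0,0,0,0],[0.7,-3.8,0,0,0,0],[0.7,-3.8,0,0,0,0],[0.7,-3.8,0,0,0,0],[0.7,-3.8,0,0,0,0],[0.7,-3.8,0,0,0,0]]]'
python3 -m crank '[[[0,0,3.3,0,0,0],[0,0,3.3,0,0,0],[0,0,3.3,0,0,0],[0,0,3.3,0,0,0],[0,0,0,0,0,0],[0,0,0,0,0,0]]]'
python3 -c "
from h import *
go(FIN-.021*N-.003*U)"
```

```text
time: 6.72
tool_pos: [0.3657, -0.2309, 0.2873]
tcp_rot: [-2.998, -0.112, -0.857]
wrist_force: [0.3, -0.1, 0.1]
width: 0.529
grip_force: 0.0
time: 7.22
tool_pos: [0.4352, -0.2255, 0.1733]
tcp_rot: [-2.995, -0.115, -0.852]
wrist_force: [0.3, -0.4, -0.0]
width: 0.526
grip_force: 0.0
shift cm [ 0.    0.13 12.12] turn [-0.006  0.004  0.003] F [ 0.3 -0.4 -0. ] panel F [ 0.2 -0.4 -0.2] rel fin (U,Y,N)mm [-2.6, 0.5, 100.2]
```

```bash
python3 -m crank '[[[0,0,3.5,0,0,0],[0,0,3,0,0,0],[0,0,2.5,0,0,0],[0,0,1,0,0,0],[0,0,0.7,0,0,0],[0,0,0,0,0,0]]]'
python3 -m crank '[[[0,0,0.6,0,0,0],[0,0,0.5,0,0,0],[0,0,0,0,0,0]]]'
python3 -c "
from h import *
go(FIN-.021*N-.003*U)
t=read_camera('top');s=read_camera('side')
a=t[165:235,220:320];b=s[150:270,250:350]
c=np.zeros((480,800,3),np.uint8);c[:280,:400]=cv2.resize(a,(400,280),interpolation=2);c[:,400:]=cv2.resize(b,(400,480),interpolation=2);cv2.imwrite('pics/c3.png',c)"
```

```text
time: 7.72
tool_pos: [0.4921, -0.2241, 0.0847]
tcp_rot: [-2.998, -0.112, -0.859]
wrist_force: [0.3, 1.1, 0.2]
width: 0.526
grip_force: 0.0
time: 7.97
tool_pos: [0.4976, -0.2241, 0.0754]
tcp_rot: [-2.999, -0.11, -0.861]
wrist_force: [-0.5, 1.4, -0.5]
width: 0.526
grip_force: 0.0
shift cm [-0.14 -0.26  0.52] turn [ 0.    -0.     0.001] F [-0.5  1.4 -0.5] panel F [-0.6  1.4 -0.2] rel fin (U,Y,N)mm [-1.6, -2.6, -15.8]
```

View pics/c3.png

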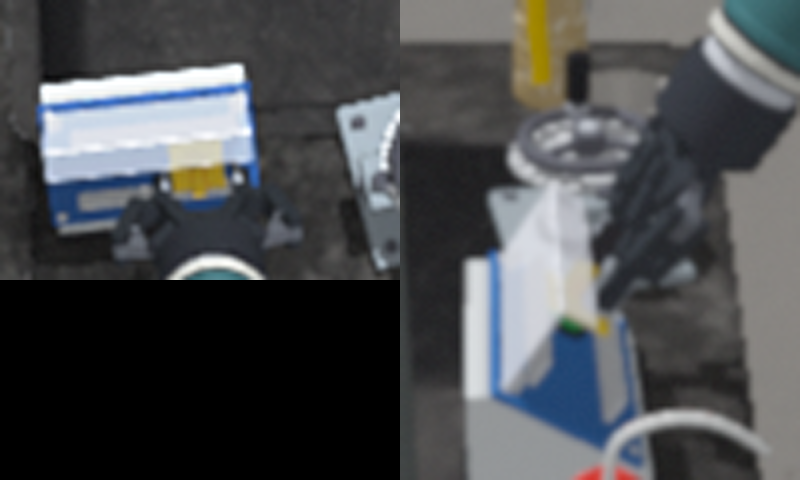

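The open fingers straddle the yellow fin (top view: fin around (195,180), fingers at x≈165 and 235), with the tips just above the plate. Closing now.

```bash
python3 -m crank '[[[0,0,0.2,0,0,0],[0,0,0,0,0,0],[0,0,0,0,0,0],[0,0,0,0,0,0],[0,0,0,0,0,0],[0,0,0,0,0,0]]]' 0 25
python3 -c "
from h import *
go(FIN-.021*N-.003*U)"
```

```text
time: 8.57
tool_pos: [0.4982, -0.223, 0.0733]
tcp_rot: [-2.997, -0.112, -0.859]
wrist_force: [-4.3, 2.2, 5.9]
width: 0.111
grip_force: 27.5
shift cm [-0.09 -0.15  0.31] turn [-0.002  0.     0.001] F [-4.3  2.2  5.9] panel F [-0.4  2.5  7.2] rel fin (U,Y,N)mm [-2.1, -1.5, -17.9]
```

```bash
python3 -m crank '[[[0,-0.6,-0.1,0,0,0],[0,-0.7,0,0,0,0],[0,-0.7,0,0,0,0],[0,-0.7,0,0,0,0],[0,-0.7,0,0,0,0],[0,-0.7,0,0,0,0],[0,-0.6,0,0,0,0],[0,0,0,0,0,0]]]'
python3 -c "
from h import *
go(FIN-.021*N-.003*U)"
```

```text
time: 9.23
tool_pos: [0.4944, -0.1756, 0.0735]
tcp_rot: [-2.998, -0.111, -0.858]
wrist_force: [9.5, 2.5, -7.9]
width: 0.11
grip_force: 27.0
shift cm [-0.07  4.6   0.34] turn [-0.001  0.001  0.001] F [ 9.5  2.5 -7.9] panel F [  3.9   1.8 -11.8] rel fin (U,Y,N)mm [-2.3, 46.0, -17.6]
```

```bash
python3 -m crank '[[[0,-0.3,0.05,0,0,0],[0,-0.3,0,0,0,0],[0,0,0,0,0,0],[0,0,0,0,0,0]]]'
python3 -c "
from h import *
go(FIN)"
python3 -m crank '[[[0,-0.2,0,0,0,0],[0,-0.2,0,0,0,0],[0,0,0,0,0,0],[0,0,0,0,0,0]]]'
python3 -c "
from h import *
go(FIN)"
```

```text
time: 9.57
tool_pos: [0.4941, -0.1704, 0.0735]
tcp_rot: [-2.998, -0.111, -0.859]
wrist_force: [2.6, 0.2, -3.0]
width: 0.11
grip_force: 28.1
shift cm [ 0.22  5.12 -1.77] turn [-0.001  0.001  0.001] F [ 2.6  0.2 -3. ] panel F [ 0.6 -0.  -3.9] rel fin (U,Y,N)mm [-2.3, 51.2, -17.6]
time: 9.9
tool_pos: [0.4939, -0.168, 0.0735]
tcp_rot: [-3.001, -0.109, -0.86]
wrist_force: [3.4, -4.6, -6.3]
width: 0.107
grip_force: 27.6
shift cm [ 0.22  5.37 -1.74] turn [0.002 0.    0.001] F [ 3.4 -4.6 -6.3] panel F [-0.8 -4.8 -6.9] rel fin (U,Y,N)mm [-2.3, 53.6, -17.6]
```

```bash
python3 -m crank '[[[0,-0.2,0,0,0,0],[0,-0.1,0,0,0,0],[0,0,0,0,0,0],[0,0,0,0,0,0]]]'
python3 -c "
from h import *
go(FIN)"
python3 -m crank '[[[0,0.2,0,0,0,0],[0,0,0,0,0,0],[0,0,0,0,0,0],[0,0,0,0,0,0],[0,0,-2,0,0,0],[0,0,-3,0,0,0],[0,0,-3,0,0,0],[0,0,0,0,0,0]]]' 3
python3 -c "
from h import *
go(FIN-.0025*Y+.04*N)
t=read_camera('top');s=read_camera('side')
a=t[165:235,220:320];b=s[150:270,250:350]
c=np.zeros((480,800,3),np.uint8);c[:280,:400]=cv2.resize(a,(400,280),interpolation=2);c[:,400:]=cv2.resize(b,(400,480),interpolation=2);cv2.imwrite('pics/c4.png',c)"
```

```text
time: 10.23
tool_pos: [0.4939, -0.1678, 0.0735]
tcp_rot: [-3.007, -0.107, -0.863]
wrist_force: [3.7, -14.3, -11.3]
width: 0.11
grip_force: 27.0
shift cm [ 0.22  5.39 -1.71] turn [ 0.009 -0.     0.001] F [  3.7 -14.3 -11.3] panel F [ -3.7 -14.5 -11. ] rel fin (U,Y,N)mm [-2.2, 53.8, -17.6]
time: 10.9
tool_pos: [0.4526, -0.1704, 0.1468]
tcp_rot: [-3.001, -0.113, -0.87]
wrist_force: [1.7, -0.8, -0.4]
width: 0.348
grip_force: 0.0
shift cm [-0.19  5.66  2.68] turn [ 0.004 -0.006  0.004] F [ 1.7 -0.8 -0.4] panel F [ 1.2 -0.9 -1.2] rel fin (U,Y,N)mm [1.5, 54.2, 66.5]
```

View pics/c4.png

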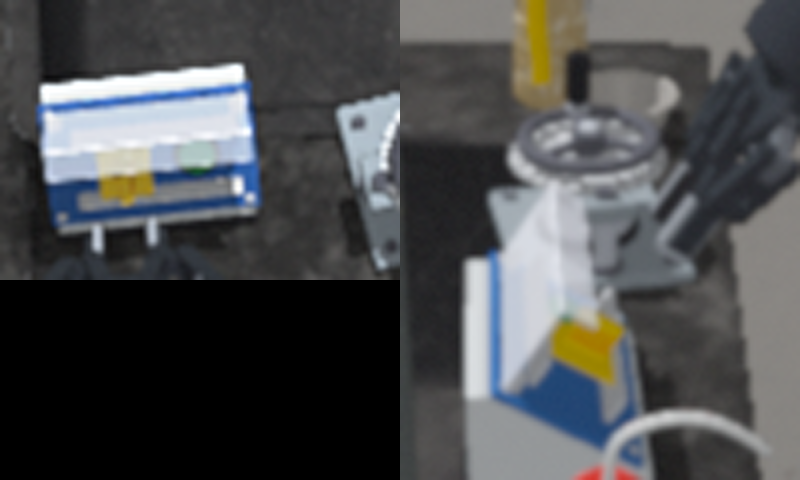

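The tab is at its stop, with the fin at about (127,185), and the green button is uncovered at about (197,157) in the top view.

```bash
python3 -c "
from h import *
for x,y in((196,155),(198,158)):
  c,d=ray('top',(220+(x+.5)/4-.5,165+(y+.5)/4-.5));q=FIN-.033*N
  X=c+d*((q-c)@N)/(d@N);print([round(float((X-FIN)@v*1000),1) for v in (U,Y,N)])
"
python3 -m crank '[[[-0.3,3,0,0,0,0],[0,2.5,0,0,0,0],[0,0,0,0,0,0],[0,0,0,0,0,0]]]' 0 25
python3 -c "
from h import *
go(FIN-.0015*Y-.033*N-.002*U)"
```

```text
[3.3, 1.3, -33.0]
[0.6, -0.0, -33.0]
time: 11.33
tool_pos: [0.4528, -0.2241, 0.1384]
tcp_rot: [-2.998, -0.108, -0.856]
wrist_force: [-0.1, 0.0, -0.7]
width: 0.003
grip_force: 0.0
shift cm [0.43 0.24 9.43] turn [-0.002  0.002 -0.001] F [-0.1  0.  -0.7] panel F [-0.5  0.  -0.6] rel fin (U,Y,N)mm [-6.0, 0.7, 61.3]
```

```bash
python3 -m crank '[[[0.25,0.1,2.5,0,0,0],[0.25,0.1,2.5,0,0,0],[0,0,2.3,0,0,0],[0,0,1,0,0,0],[0,0,0,0,0,0],[0,0,0,0,0,0]]]'
python3 -c "
from h import *
go(FIN-.0015*Y-.033*N-.001*U)"
python3 -m crank '[[[0,0,0.5,0,0,0],[0,0,0.3,0,0,0],[0,0,0,0,0,0],[0,0,0,0,0,0]]]'
python3 -c "
from h import *
go(FIN-.0015*Y-.033*N-.001*U)"
```

```text
time: 11.83
tool_pos: [0.5006, -0.2207, 0.0708]
tcp_rot: [-2.997, -0.112, -0.855]
wrist_force: [0.3, -0.1, -0.6]
width: -0.002
grip_force: 0.0
shift cm [0.03 0.21 1.17] turn [-0.004  0.003  0.001] F [ 0.3 -0.1 -0.6] panel F [-0.  -0.2 -0.7] rel fin (U,Y,N)mm [-1.3, 0.6, -21.3]
time: 12.17
tool_pos: [0.5056, -0.2223, 0.066]
tcp_rot: [-2.999, -0.111, -0.86]
wrist_force: [-0.3, -0.7, -0.1]
width: 0.001
grip_force: 0.0
shift cm [-0.13  0.    0.49] turn [ 0.    -0.     0.001] F [-0.3 -0.7 -0.1] panel F [-0.4 -0.7  0.1] rel fin (U,Y,N)mm [0.3, -1.5, -28.1]
```

```bash
for i in 1 2; do python3 -m crank '[[[0,0,0.3,0,0,0],[0,0,0,0,0,0],[0,0,0,0,0,0]]]' >/dev/null
python3 -c "
from h import *
go(FIN-.0015*Y-.033*N-.001*U)"; done
```

```text
shift cm [-0.09  0.03  0.15] turn [-0.     0.     0.001] F [ 0.1 -0.2  0.9] panel F [ 0.5 -0.2  0.7] rel fin (U,Y,N)mm [-0.1, -1.2, -31.5]
shift cm [-0.11  0.01 -0.15] turn [-0.     0.     0.001] F [-0.9 -1.4  1.9] panel F [ 0.1 -1.3  2.1] rel fin (U,Y,N)mm [0.1, -1.3, -34.5]
```

```bash
for i in 1 2; do python3 -m crank '[[[0,0,0.25,0,0,0],[0,0,0,0,0,0],[0,0,0,0,0,0]]]' >/dev/null
python3 -c "
from h import *
go(FIN-.0015*Y-.033*N-.001*U)"; done
```

```text
shift cm [-0.11  0.02 -0.4 ] turn [-0.     0.     0.001] F [-2.2  0.6  4.2] panel F [0.4 0.8 4.7] rel fin (U,Y,N)mm [0.1, -1.3, -37.0]
shift cm [-0.12  0.02 -0.5 ] turn [-0.001 -0.001  0.003] F [-25.1   2.5  27.5] panel F [-6.5  4.3 36.5] rel fin (U,Y,N)mm [0.2, -1.3, -38.0]
```

Force jumped to 36 N at about 6 mm of travel, so the button is fully down. Releasing it now.

```bash
python3 -m crank '[[[0,0,-0.3,0,0,0],[0,0,-2,0,0,0],[0,0,-3,0,0,0],[0,0,-4,0,0,0],[0,0,-4,0,0,0],[0,0,-4,0,0,0],[0,0,0,0,0,0]]]'
python3 -m crank '[[[-1,3.5,-1,0,0,0],[-1,3.5,-1,0,0,0],[-1,3.5,-1,0,0,0],[-1,3.5,-1,0,0,0],[-1,3.5,-1,0,0,0],[-1,3.5,-1,0,0,0],[0,0,0,0,0,0],[0,0,0,0,0,0]]]'
python3 -c "
from h import *
t=read_camera('top');s=read_camera('side')
a=t[160:260,140:420];b=s[150:350,230:350]
c=np.zeros((580,800,3),np.uint8);c[:160,:448]=cv2.resize(a,(448,160),interpolation=2);c[170:450,:400]=cv2.resize(t[165:235,270:370],(400,280),interpolation=2);c[:580,452:]=cv2.resize(b,(348,580),interpolation=2);cv2.imwrite('pics/c5.png',c)"
```

```text
time: 13.75
tool_pos: [0.4207, -0.2316, 0.2107]
tcp_rot: [-3.005, -0.112, -0.874]
wrist_force: [1.4, -1.7, -0.0]
width: -0.004
grip_force: 0.0
time: 14.42
tool_pos: [0.3523, -0.4456, 0.221]
tcp_rot: [-2.998, -0.106, -0.858]
wrist_force: [-0.6, -0.4, -0.1]
width: -0.0
grip_force: 0.0
```

View pics/c5.png

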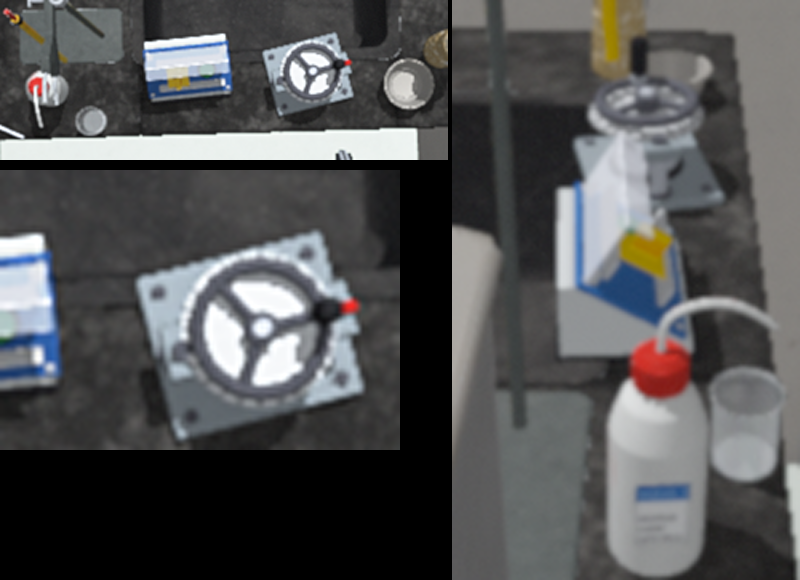

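The handle at (330,308) stands in line with the red mark at (350,307), and the tab is fully left. The bottle, beaker and bowl are undisturbed and the arm is clear, so I'll hand it in.

```bash
python3 -c "
from workcell import *
print(finish_job())"
```

```text
the job is handed in; nothing more can be done
None
```

The job is handed in at about 14.5 s: the handle stands over the red mark to within about 0.02 rad, the tab is at its left stop, the button was pressed fully down and released, and the wash bottle, beaker and bowl were not touched.

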